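# Unscrew the sprung lid of a burr jar

### The arm

A 6-joint arm with a two-finger parallel gripper is mounted at the origin on the work surface. World frame = base frame: x ahead of the robot, y to its left, z up, the work surface at z = 0. Lengths are in mm, angles in rad, forces in N, time in s.
With the tool pointing down it reaches from about 400 to 925 mm from the base axis. Payload 12.5 kg.
Tool frame: the origin (TCP) lies midway between the tips of the shut fingers; the grasp point (between the pads) lies 19 mm behind it; z points along the fingers, y is the direction in which the jaws open and shut (so a half turn about z gives the same grasp; the last joint's range is limited). The gripper opens to 95 mm and grips with 3 to 60 N. Pads are 20 mm wide; open, the fingers measure 119 mm over their backs; the gripper's body (75 mm by 180 mm) begins 59 mm behind the grasp point.
Start: joints at [-1.448, 0.491, 1.559, -0, 1.092, -0.106], TCP at [141.778, -608.727, 185.361] pointing down, gripper open.
Joint ranges: [-3.1, 3.1], [-0.84, 2.19], [0.05, 2.79], [-1.13, 4.28], [0.06, 2.93], [-2.69, 2.69]. Speed limits (rad/s): [2.22, 2.22, 2.79, 3.14, 3.14, 3.14].

### API

Orientations are given as [roll, pitch, yaw] about the fixed x, y, z axes, in that order (R = Rz(yaw) Ry(pitch) Rx(roll)).
In Python, from cell import * gives the robot as it stands. The module is installed in compiled form; this text tells all that it offers.
- The arm moves only by the tool carry_out, never from a script. Its argument "moves" is a list of rows, each an object of numbers: "dx", "dy", "dz": the shift along the tool's x, y, z in m; "twist": the turn about the tool's z in degrees. A call has 1 to 5 rows; each row is the pose to reach, as a shift and turn from the pose commanded when the call began, along the tool's axes at that moment; what a row does not reach only later rows make up. A row lasts 1/10 s, in which the tool goes at most 50 mm and 8.59 degrees, less where a joint would pass 70% of its speed; a pose out of reach is approached as far as the arm can. A call with a gripper value outside its range is refused whole. "grip" is the finger opening in m, from 0 to 0.0951, set as the call begins (left out, the last holds). The fingers move at their own pace and stop on an object; the grip force is fixed at half the most. Time passes only in rows, so rows that repeat a pose let the fingers close. It gives the time, the measured TCP pose, the force and the opening at its end, in the units of the state.
- state(): the state, without advancing time (a new reading comes with each control period).
- read_camera(name): name is "side" or "top" or "wrist"; returns (picture, depth): 480x640x3 uint8, red, green, blue; 480x640 float32, mm along the optical axis (not along the pixel's ray), 0 where there is no reading.
- camera_info(name): a dict with "mtx" (3x3 intrinsics, pixels), "R" (3x3) and "t" (3): a world point X has camera coordinates R X + t. Camera axes: x right, y down, z forward; pixel columns grow to the right and rows downward; lengths in mm; the calibration is good to about 2 mm. The wrist camera is an equidistant fisheye: a pixel r from the principal point sees the ray r / f radians off the axis. A picture is of the moment at which its call begins: read the wrist's pose just before it. camera_info takes no time and is no camera call; for the wrist camera it gives the pose at the moment of the call.
- job_done(): hands the job in, once; it reports no verdict.
The state is a dict: "t": time; "joints": joint angles; "qvel": joint speeds; "tau": joint torques, N m; "eef_pos": TCP position; "tcp_rot": TCP orientation; "ft_force": force on the tool from outside, world axes, zero at the start; "moment": the same for the moment, N m; "opening": opening from 0.0 (shut) to 1.0 (fully open).
Only numpy, scipy, OpenCV 4.12 (cv2) and the standard library are available. Lean on these libraries where they do the work, as an engineer would, in place of code of your own. Each camera call takes 0.05 s, during which the arm holds its last target. There are 200 camera calls.

### The job

Open the carving-burr jar: unscrew its metal lid anticlockwise with a light hand, letting it rise with the thread and never pulling, pressing or levering it hard against the jar, and keep hold of it as it comes free, because the sprung carrier underneath pushes it off. Lift it clear and set it down gently, top side up, in the middle of the round wooden coaster; let go of it there and leave the other things on the bench where they are.

Things in the scene. Friction and masses are not known exactly. Their poses are not given: they have to be found in the camera images.
- lid: Round knurled aluminium lid, a cup open below: 58 mm in diameter, 34 mm high, bore 49 mm and 29 mm deep, about 60 g, screwed on the jar. Origin: centre of its lower rim (3 to 4 mm above the jar's shoulder at the start); z up to its flat top. About 1 mm of play sideways and up and down. A grip of 10 to 15 N turns it.
- jar: Grey jar, 72 mm in diameter, shoulder 68 mm above the bench, in a wooden block 100 x 100 x 24 mm screwed to the bench: it does not give. Origin: on its axis at bench height; z up. The lid's contacts with the jar, thread and carrier must stay under 20 N in all (the spring alone makes 4 to 6 N of this): squeezing off-centre, pulling or pressing breaks it.
- coaster: Round wooden coaster with a cork face, 110 mm in diameter, 12 mm high, fixed on the bench. Origin: centre of its underside; z up. At most 25 N on it from the lid.
- walnut_a: Carved walnut, about 40 mm in diameter and height, loose; origin at its underside. To be left alone.
- walnut_b: Another carved walnut of the same size, loose; origin at its underside. To be left alone.
- chisel: Small carving chisel lying on the bench, 170 mm long, handle 26 mm thick; origin below its middle, x axis along it. To be left alone.
- tub: White plastic tub, 52 mm in diameter, 60 mm high, loose; origin at the centre of its underside. To be left alone.
- neck (a point): Centre of the top of the jar's threaded neck (46 mm over the thread, 68 to 100 mm above the bench). Coarse right-hand thread of 15 to 25 mm rise a turn, not known better: follow the lid up by feel. Turned anticlockwise from above it comes free after a little over one turn (6 to 7 rad). It stays where it is left on the thread.
- carrier_top (a point): Centre of the top of the sprung carrier inside the neck, pressing the lid up from below with about 3 N when screwed down, about 2 N when the lid comes free; a lid not held then springs up several mm and may tip off. z vertical.
There are look-alikes about, which are no part of the job. What is meant by the lid is not red, turquoise or yellow, and is the smaller of those in its own colour.

How it is judged (in metres and radians):
On the way:
1. the lid is off the thread and held in the gripper, clear above the neck (z of lid in the frame of jar above 0.104 m and contact force between the fingers and lid above 0.5 N), for 0.1 s.
At the end, for the whole second after the job is handed in: the lid rests flat on the coaster, top side up, its axis within 20 mm of the coaster's centre, at rest and let go (horizontal distance between lid and coaster below 0.02 m and z of lid in the frame of coaster between 0.009 and 0.015 m and angle between the z axis of lid and the z axis of coaster, either way round below 0.1 rad and angle between lid's own z axis and vertical below 0.1 rad and linear speed of lid below 0.02 m/s and contact force between the fingers and lid below 0.05 N); the robot touches nothing.
It fails at once if the lid pushes or pulls on the jar with more than 20 N (contact force between lid and jar above 20 N).
It fails at once if the lid springs off the thread without being held (z of lid in the frame of jar above 0.094 m and horizontal distance between lid and jar below 0.06 m and contact force between the fingers and lid below 0.1 N).
It fails at once if the lid is set down with more than 25 N (contact force between lid and coaster above 25 N).
It fails at once if the lid is dropped on the bench (contact force between lid and table above 0.1 N).
It fails at once if a walnut, the chisel or the tub is moved by more than 15 mm (distance of any of walnut_a, walnut_b, chisel, tub from where it was at the start of the episode above 0.015 m).
It also fails if it takes over 72 s, if anything falls off the work surface, if the arm or the gripper's body presses on something with over 40 N, if the wrist force passes 120 N, or if a joint passes its speed limit or range.

## Working session

There is one attempt and no reset: what is moved stays moved. The work goes in short steps, Python scripts to look and compute and a tool call to move; the robot and the scene stay as the last step left them, time stands still between calls to the robot, and variables do not carry over. Pictures are saved under pics/ and viewed, about 8 in all and at most 12, crops included, and the job is handed in when it is done.

Besides the shell and the picture viewer there is one more tool, called after "Request:" by a JSON object that holds its "name" and its "arguments". carry_out: Moves the arm, as the interface text tells. Its arguments: {"type":"object","properties":{"moves":{"type":"array","items":{"type":"object","properties":{"dx":{"type":"number"},"dy":{"type":"number"},"dz":{"type":"number"},"twist":{"type":"number"}}}},"grip":{"type":"number"}},"required":["moves"]}

```bash
mkdir -p pics; python3 - <<'E'
from cell import *
import cv2,numpy as np
s=state(); print(s)
for n in ("top","side"):
    p,d=read_camera(n); np.savez(f"{n}.npz",p=p,d=d,**camera_info(n)); cv2.imwrite(f"pics/{n}0.png",p[:,:,::-1])
    i=camera_info(n); print(n,i)
E
```

```text
{'t': 0.0, 'joints': array([-1.44757896e+00,  4.91570602e-01,  1.55945665e+00,  8.74789457e-06,
        1.09167918e+00, -1.05601827e-01]), 'qvel': array([-0.00063347,  0.00048661, -0.00137862, -0.00034345, -0.00054976,
        0.00060595]), 'tau': array([-2.61935102e-04, -6.12633276e+01, -2.58179355e+01,  6.92469534e-02,
        4.81931702e-02, -9.19216541e-05]), 'eef_pos': array([ 141.75672329, -608.4304362 ,  184.75242268]), 'tcp_rot': array([-3.14048590e+00, -1.25113691e-04,  2.28815083e-01]), 'ft_force': array([-0.09846429, -0.16707467, -1.12912369]), 'moment': array([-0.00352007,  0.0154041 ,  0.01244076]), 'opening': 1.0020066308083841}
top {'mtx': array([[511.31334289,   0.        , 323.04886942],
       [  0.        , 511.31334289, 243.77086679],
       [  0.        ,   0.        ,   1.        ]]), 'R': array([[ 0.0126117 , -0.99950913, -0.02867817],
       [-0.99801963, -0.01081495, -0.06196654],
       [ 0.06162597,  0.02940288, -0.99766613]]), 't': array([-14.81225718, 590.26684702, 957.28346505])}
side {'mtx': array([[548.9166505 ,   0.        , 326.70614665],
       [  0.        , 548.9166505 , 234.98035455],
       [  0.        ,   0.        ,   1.        ]]), 'R': array([[ 0.99724418, -0.07405512, -0.00445835],
       [-0.04016034, -0.48832768, -0.87173575],
       [ 0.06237936,  0.86951246, -0.48995602]]), 't': array([-589.20172106,   88.30411138,  918.14819153])}
```

View pics/top0.png

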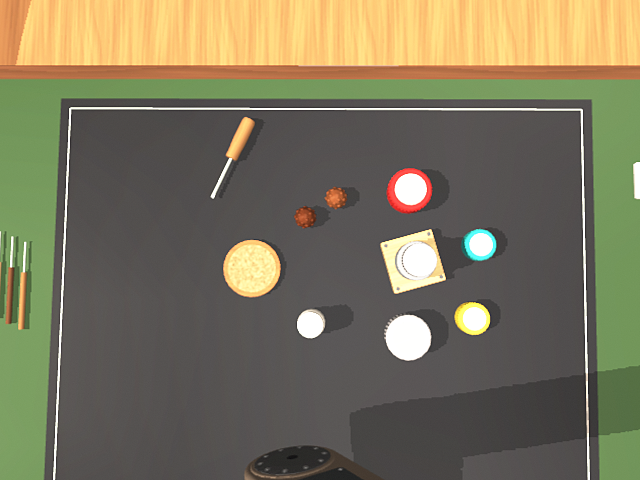

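View pics/side0.png

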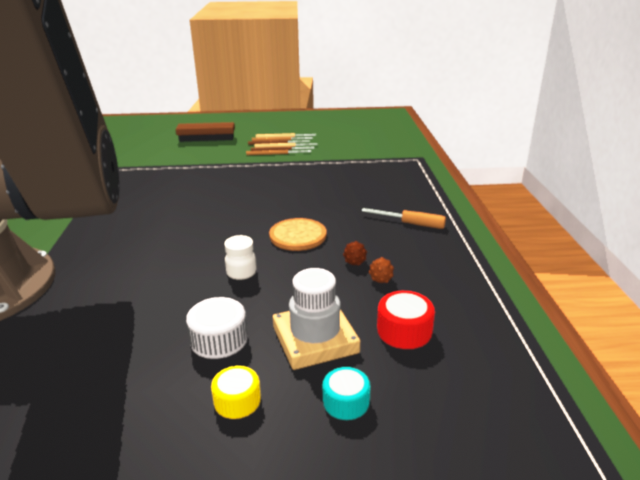

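The top view shows these candidates:
- the knurled grey lid on the jar in the wooden block at (418,261)
- a larger grey look-alike at (408,338)
- red at (409,190), turquoise at (480,245) and yellow at (473,318)
- the white tub at (311,323)

The coaster is at (252,268), the walnuts at (305,217) and (336,197), and the chisel at about (235,155). I choose the smaller grey lid, the one on the jar, which is at (314,290) in the side view. Next I measure it and check a close crop.

```bash
cat > h.py <<'E'
import numpy as np,cv2
def load(n): return dict(np.load(n+".npz"))
def ray(c,u,v,z):
    d=c['R'].T@np.linalg.inv(c['mtx'])@[u,v,1.]; o=-c['R'].T@c['t']; return o+d*(z-o[2])/d[2]
def cloud(c):
    v,u=np.mgrid[:480,:640]; d=c['d'].astype(float); k=c['mtx']
    P=np.stack([(u-k[0,2])/k[0,0]*d,(v-k[1,2])/k[1,1]*d,d],-1)
    X=(P-c['t'])@c['R']; X[d==0]=np.nan; return X
E
python3 - <<'E'
from h import *
for n,boxes in (("top",dict(lid=(395,238,445,285,95,112),big=(380,310,435,365,20,200),coaster=(220,236,285,300,7,20),tub=(292,305,330,342,50,70),block=(378,225,450,295,18,30))),("side",dict(lid=(288,265,340,312,98,112),coaster=(265,215,330,252,8,20)))):
    c=load(n);X=cloud(c)
    for k,(a,b,e,f,l,h) in boxes.items():
        S=X[b:f,a:e].reshape(-1,3);S=S[(S[:,2]>l)&(S[:,2]<h)]
        if len(S)>5: print(n,k,len(S),"mean",S.mean(0).round(1),"mid",((np.percentile(S,1,0)+np.percentile(S,99,0))/2).round(1),"ext",(np.ptp(np.percentile(S,[1,99],0),axis=0)).round(1))
    if n=="top":
        print([ray(c,u,v,20)[:2].round() for u,v in((305,217),(336,197))])
        Y=X.reshape(-1,3); m=Y[:,2]>15; 
        cv2.imwrite("pics/crop.png",cv2.resize(c['p'][220:310,370:500,::-1],None,fx=4,fy=4))
E
```

```text
top lid 905 mean [ 560.  -177.6  105.6] mid [ 559.8 -178.   103.9] ext [53.8 54.7 10.7]
top big 1660 mean [ 421.5 -165.6   47.1] mid [ 421.1 -165.9   38.7] ext [77.6 76.7 26.3]
top coaster 2518 mean [543.2 128.5  11.7] mid [543.6 128.2  11.8] ext [101.9 103.    7.8]
top tub 515 mean [442.   12.   59.4] mid [442.   12.5  59.6] ext [43.2 43.3  9.1]
top block 1490 mean [ 559.1 -174.    23.5] mid [ 560.5 -177.8   23.6] ext [112.1 112.6   9.1]
[array([641.,  27.]), array([680., -32.])]
side lid 967 mean [ 559.9 -183.   105.6] mid [ 560.2 -178.5  103.5] ext [54.6 54.6 10.1]
side coaster 1324 mean [543.3 125.4  12.6] mid [543.8 129.5  11.8] ext [101.7 106.6   6.3]
```

View pics/crop.png

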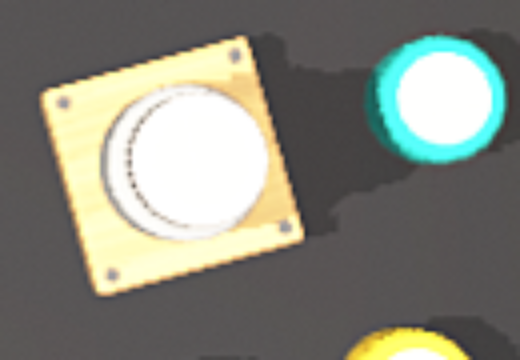

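The crop shows the plain grey knurled lid sitting on the jar in its block, with turquoise and yellow separate from it, so the choice holds. The lid is at about (560,-178) with its top at z 105.6. I start the approach, turning the wrist towards the far end of its range for unscrewing.

```bash
cat > go.py <<'E'
import sys,numpy as np
from cell import *
# usage: go.py x y z yaw -> shift/twist in tool axes from measured pose
s=state();p=s['eef_pos'];yaw=s['tcp_rot'][2]
print("t",round(s['t'],2),"pos",p.round(1),"rpy",s['tcp_rot'].round(4),"q",s['joints'].round(2),"F",s['ft_force'].round(1),"M",s['moment'].round(2),"op",round(95.1*s['opening'],1))
if len(sys.argv)>4:
    x,y,z,w=map(float,sys.argv[1:5]);d=np.array([x,y,z])-p
    c,n=np.cos(yaw),np.sin(yaw)
    tw=(yaw-w+np.pi)%(2*np.pi)-np.pi
    print("dx %.4f dy %.4f dz %.4f twist %.2f"%((c*d[0]+n*d[1])/1e3,(n*d[0]-c*d[1])/1e3,-d[2]/1e3,np.degrees(tw)))
E
echo ok
```

```text
ok
```

Request:
{"name": "carry_out", "arguments": {"moves": [{"dx":0.505,"dy":-0.324,"twist":84},{"dx":0.505,"dy":-0.324,"twist":84},{"dx":0.505,"dy":-0.324,"twist":84},{"dx":0.505,"dy":-0.324,"twist":84},{"dx":0.505,"dy":-0.324,"twist":84}]}}

```text
schema error: expected keys dx, dy, dz, twist
```

```bash
python3 go.py 560 -178 185 -1.237
```

```text
t 0.1 pos [ 141.8 -608.5  184.8] rpy [-3.1406e+00 -1.0000e-04  2.2890e-01] q [-1.45  0.49  1.56 -0.    1.09 -0.11] F [ 1.  -0.1  0.3] M [ 0.   -0.05  0.  ] op 95.1
dx 0.5050 dy -0.3244 dz -0.0002 twist 83.99
```

Request:
{"name": "carry_out", "arguments": {"moves": [{"dx":0.505,"dy":-0.324,"dz":0,"twist":84},{"dx":0.505,"dy":-0.324,"dz":0,"twist":84},{"dx":0.505,"dy":-0.324,"dz":0,"twist":84},{"dx":0.505,"dy":-0.324,"dz":0,"twist":84},{"dx":0.505,"dy":-0.324,"dz":0,"twist":84}]}}

```text
t: 0.6
eef_pos: [311.3, -434.4, 185.2]
tcp_rot: [-3.141, 0.0, -0.501]
ft_force: [0.7, 0.4, 1.1]
opening: 1.0
```

```bash
python3 go.py 560 -178 185 -1.237
```

```text
t 0.6 pos [ 311.3 -434.4  185.2] rpy [-3.1415e+00  2.0000e-04 -5.0070e-01] q [-1.07  0.36  1.78 -0.    1.    1.  ] F [0.7 0.4 1.1] M [ 0.07  0.01 -0.05] op 95.1
dx 0.0951 dy -0.3443 dz 0.0002 twist 42.19
```

Request:
{"name": "carry_out", "arguments": {"moves": [{"dx":0.095,"dy":-0.344,"dz":0,"twist":41},{"dx":0.095,"dy":-0.344,"dz":0,"twist":41},{"dx":0.095,"dy":-0.344,"dz":0,"twist":41},{"dx":0.095,"dy":-0.344,"dz":0,"twist":41},{"dx":0.095,"dy":-0.344,"dz":0,"twist":41}]}}

```text
t: 1.1
eef_pos: [467.7, -272.2, 185.3]
tcp_rot: [3.141, 0.0, -1.177]
ft_force: [0.4, -0.8, 0.2]
opening: 0.999
```

```bash
python3 go.py 560 -178 185 -1.237
```

```text
t 1.1 pos [ 467.7 -272.2  185.3] rpy [ 3.1414e+00  1.0000e-04 -1.1767e+00] q [-0.65  0.37  1.76 -0.    1.    2.1 ] F [ 0.4 -0.8  0.2] M [ 0.12 -0.02 -0.03] op 95.0
dx -0.0515 dy -0.1214 dz 0.0003 twist 3.46
```

Request:
{"name": "carry_out", "arguments": {"moves": [{"dx":-0.0515,"dy":-0.1214,"dz":0,"twist":3},{"dx":-0.0515,"dy":-0.1214,"dz":0,"twist":3},{"dx":-0.0515,"dy":-0.1214,"dz":0,"twist":3},{"dx":-0.0515,"dy":-0.1214,"dz":0.02,"twist":3},{"dx":-0.0515,"dy":-0.1214,"dz":0.02,"twist":3}]}}

```text
t: 1.6
eef_pos: [557.8, -177.7, 163.1]
tcp_rot: [3.139, 0.003, -1.222]
ft_force: [-0.2, 0.2, -0.6]
opening: 1.001
```

```bash
python3 go.py 560 -178 82 -1.237; python3 - <<'E'
from cell import *
import cv2,numpy as np
i=camera_info("wrist");p,d=read_camera("wrist");cv2.imwrite("pics/w1.png",p[:,:,::-1]);np.savez("w1.npz",p=p,d=d,**i);print(i)
E
```

```text
t 1.6 pos [ 557.8 -177.7  163.1] rpy [ 3.1386e+00  2.8000e-03 -1.2216e+00] q [-0.42  0.46  1.68 -0.    1.    2.37] F [-0.2  0.2 -0.6] M [ 0.14 -0.   -0.03] op 95.2
dx 0.0010 dy -0.0019 dz 0.0811 twist 0.88
{'mtx': array([[371.64829954,   0.        , 319.63006024],
       [  0.        , 371.64829954, 234.16489232],
       [  0.        ,   0.        ,   1.        ]]), 'R': array([[-0.94003146, -0.34107064,  0.00341689],
       [-0.32802977,  0.90674381,  0.26497574],
       [-0.09347369,  0.24796469, -0.96424902]]), 't': array([463.14995187, 321.35393728, 463.42111503])}
```

View pics/w1.png

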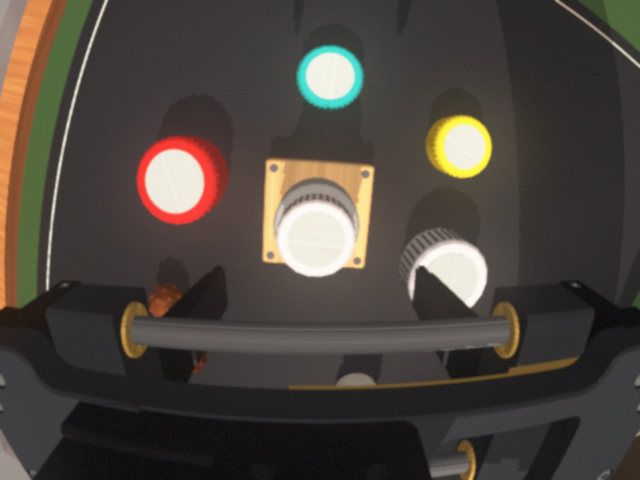

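The wrist view has the lid top centred near pixel (316,238), inside the block and between the open fingers. The larger grey one is at (447,275). I cross-check the lid centre with this view.

```bash
python3 - <<'E'
from h import *
c=load("w1");p=c['p'].astype(int)
m=((p.min(2)>165)&(np.ptp(p,axis=2)<45)).astype(np.uint8);M=np.zeros_like(m);M[180:290,260:380]=m[180:290,260:380]
cs=max(cv2.findContours(M,0,1)[0],key=cv2.contourArea).reshape(-1,2).astype(float)
k=c['mtx'];x=(cs-k[:2,2])/k[0,0];th=np.linalg.norm(x,axis=1)
d=np.c_[x/th[:,None]*np.sin(th)[:,None],np.cos(th)]@c['R'];o=-c['R'].T@c['t']
P=o+d*((105.6-o[2])/d[:,2])[:,None]
(u,v),r=cv2.minEnclosingCircle(P[:,:2].astype(np.float32));A=np.c_[2*P[:,:2],np.ones(len(P))];s=np.linalg.lstsq(A,(P[:,:2]**2).sum(1),rcond=None)[0]
print(u,v,r,s[:2],np.sqrt(s[2]+s[0]**2+s[1]**2), cs.min(0),cs.max(0))
E
```

```text
562.3485717773438 -181.7333526611328 32.03593826293945 [ 561.41266996 -179.26378217] 28.848105215304887 [275. 200.] [358. 276.]
```

Request:
{"name": "carry_out", "arguments": {"moves": [{"dx":0,"dy":0,"dz":0.03,"twist":0},{"dx":0,"dy":0,"dz":0.03,"twist":0}], "grip": 0.075}}

```text
t: 1.85
eef_pos: [556.9, -179.2, 133.5]
tcp_rot: [3.138, 0.003, -1.225]
ft_force: [-0.2, 0.7, 0.5]
opening: 0.884
```

```bash
python3 go.py 560 -178 82 -1.237
```

```text
t 1.85 pos [ 556.9 -179.2  133.5] rpy [ 3.1384e+00  2.9000e-03 -1.2246e+00] q [-0.42  0.49  1.71 -0.    0.94  2.37] F [-0.2  0.7  0.5] M [ 0.16 -0.   -0.04] op 84.1
dx -0.0001 dy -0.0033 dz 0.0515 twist 0.71
```

Request:
{"name": "carry_out", "arguments": {"moves": [{"dx":0.0005,"dy":-0.0036,"dz":0.02,"twist":0},{"dx":0.0005,"dy":-0.0036,"dz":0.04,"twist":0},{"dx":0.0005,"dy":-0.0036,"dz":0.0515,"twist":0},{"dx":0.0005,"dy":-0.0036,"dz":0.0515,"twist":0},{"dx":0.0005,"dy":-0.0036,"dz":0.0515,"twist":0}], "grip": 0.064}}

```text
t: 2.35
eef_pos: [562.4, -178.8, 84.8]
tcp_rot: [-3.141, -0.001, -1.224]
ft_force: [0.5, -0.3, 0.5]
opening: 0.673
```

```bash
python3 go.py 560.5 -178.5 82 -1.237
```

```text
t 2.35 pos [ 562.4 -178.8   84.8] rpy [-3.1411e+00 -6.0000e-04 -1.2238e+00] q [-0.42  0.56  1.75 -0.    0.83  2.38] F [ 0.5 -0.3  0.5] M [ 0.1  -0.    0.05] op 64.0
dx -0.0009 dy 0.0016 dz 0.0028 twist 0.75
```

Request:
{"name": "carry_out", "arguments": {"moves": [{"dx":0,"dy":0,"dz":0,"twist":0},{"dx":0,"dy":0,"dz":0,"twist":0}]}}

```text
t: 2.55
eef_pos: [562.4, -178.6, 84.8]
tcp_rot: [-3.141, -0.001, -1.223]
ft_force: [0.1, -0.3, 0.1]
opening: 0.673
```

```bash
python3 go.py 560.5 -178.5 82 -1.237
```

```text
t 2.55 pos [ 562.4 -178.6   84.8] rpy [-3.1407e+00 -1.0000e-03 -1.2235e+00] q [-0.42  0.56  1.75 -0.    0.83  2.38] F [ 0.1 -0.3  0.1] M [ 0.11 -0.03  0.02] op 64.0
dx -0.0007 dy 0.0018 dz 0.0028 twist 0.77
```

Settled. I make a small correction and close in two gentle steps.

Request:
{"name": "carry_out", "arguments": {"moves": [{"dx":-0.0007,"dy":0.0018,"dz":0.0028,"twist":0},{"dx":-0.0007,"dy":0.0018,"dz":0.0028,"twist":0},{"dx":-0.0007,"dy":0.0018,"dz":0.0028,"twist":0}]}}

```text
t: 2.85
eef_pos: [560.1, -178.3, 81.1]
tcp_rot: [3.141, -0.0, -1.223]
ft_force: [0.0, 0.5, 0.1]
opening: 0.672
```

Request:
{"name": "carry_out", "arguments": {"moves": [{"dx":0,"dy":0,"dz":0,"twist":0},{"dx":0,"dy":0,"dz":0,"twist":0}], "grip": 0.06}}

```text
t: 3.05
eef_pos: [560.2, -178.3, 81.1]
tcp_rot: [-3.142, -0.0, -1.223]
ft_force: [0.2, -0.4, 1.3]
opening: 0.634
```

```bash
python3 go.py 560.5 -178.5 82 -1.237
```

```text
t 3.05 pos [ 560.2 -178.3   81.1] rpy [-3.1416e+00 -1.0000e-04 -1.2234e+00] q [-0.42  0.56  1.76 -0.    0.82  2.37] F [ 0.2 -0.4  1.3] M [0.1  0.02 0.02] op 60.3
dx 0.0003 dy -0.0002 dz -0.0009 twist 0.78
```

Request:
{"name": "carry_out", "arguments": {"moves": [{"dx":0,"dy":0,"dz":0,"twist":0},{"dx":0,"dy":0,"dz":0,"twist":0}], "grip": 0.0588}}

```text
t: 3.25
eef_pos: [560.2, -178.3, 81.0]
tcp_rot: [3.142, -0.0, -1.223]
ft_force: [0.1, 0.7, -0.7]
opening: 0.619
```

Request:
{"name": "carry_out", "arguments": {"moves": [{"dx":0,"dy":0,"dz":0,"twist":0},{"dx":0,"dy":0,"dz":0,"twist":0}], "grip": 0.058}}

```text
t: 3.45
eef_pos: [560.1, -178.3, 81.0]
tcp_rot: [3.142, -0.0, -1.223]
ft_force: [-0.1, 0.4, -0.2]
opening: 0.608
```

```bash
python3 go.py 560.5 -178.5 82 -1.237
```

```text
t 3.45 pos [ 560.1 -178.3   81. ] rpy [ 3.1415e+00 -1.0000e-04 -1.2234e+00] q [-0.42  0.56  1.76 -0.    0.82  2.37] F [-0.1  0.4 -0.2] M [ 0.17 -0.03 -0.05] op 57.8
dx 0.0003 dy -0.0003 dz -0.0010 twist 0.78
```

Request:
{"name": "carry_out", "arguments": {"moves": [{"dx":0,"dy":0,"dz":0,"twist":0},{"dx":0,"dy":0,"dz":0,"twist":0}], "grip": 0.0572}}

```text
t: 3.65
eef_pos: [560.1, -178.3, 81.0]
tcp_rot: [3.142, -0.0, -1.223]
ft_force: [0.5, 0.6, 0.2]
opening: 0.601
```

Request:
{"name": "carry_out", "arguments": {"moves": [{"dx":0,"dy":0,"dz":0,"twist":0},{"dx":0,"dy":0,"dz":0,"twist":0}], "grip": 0.0564}}

```text
t: 3.85
eef_pos: [560.2, -178.3, 81.1]
tcp_rot: [3.142, -0.0, -1.223]
ft_force: [0.2, 0.5, -0.1]
opening: 0.594
```

```bash
python3 go.py 560.5 -178.5 82 -1.237
```

```text
t 3.85 pos [ 560.2 -178.3   81.1] rpy [ 3.1416e+00 -1.0000e-04 -1.2234e+00] q [-0.42  0.56  1.76 -0.    0.82  2.37] F [ 0.2  0.5 -0.1] M [ 0.18 -0.03  0.04] op 56.5
dx 0.0003 dy -0.0003 dz -0.0009 twist 0.78
```

Request:
{"name": "carry_out", "arguments": {"moves": [{"dx":0,"dy":0,"dz":0,"twist":0},{"dx":0,"dy":0,"dz":0,"twist":0}], "grip": 0.0556}}

```text
t: 4.05
eef_pos: [560.2, -178.3, 81.0]
tcp_rot: [-3.142, -0.0, -1.223]
ft_force: [-0.6, 0.4, -0.7]
opening: 0.584
```

Request:
{"name": "carry_out", "arguments": {"moves": [{"dx":0,"dy":0,"dz":0,"twist":0},{"dx":0,"dy":0,"dz":0,"twist":0}], "grip": 0.0548}}

```text
t: 4.25
eef_pos: [560.2, -178.3, 81.0]
tcp_rot: [3.142, -0.0, -1.223]
ft_force: [0.1, -0.3, -0.7]
opening: 0.576
```

```bash
python3 go.py 560.5 -178.5 82 -1.237; python3 - <<'E'
from cell import *
import cv2,numpy as np
p,d=read_camera("side");cv2.imwrite("pics/s1.png",cv2.resize(p[200:380,220:420,::-1],None,fx=4,fy=3))
E
```

```text
t 4.25 pos [ 560.2 -178.3   81. ] rpy [ 3.1416e+00 -1.0000e-04 -1.2234e+00] q [-0.42  0.56  1.76 -0.    0.82  2.37] F [ 0.1 -0.3 -0.7] M [ 0.12 -0.04  0.01] op 54.8
dx 0.0003 dy -0.0003 dz -0.0010 twist 0.78
```

View pics/s1.png

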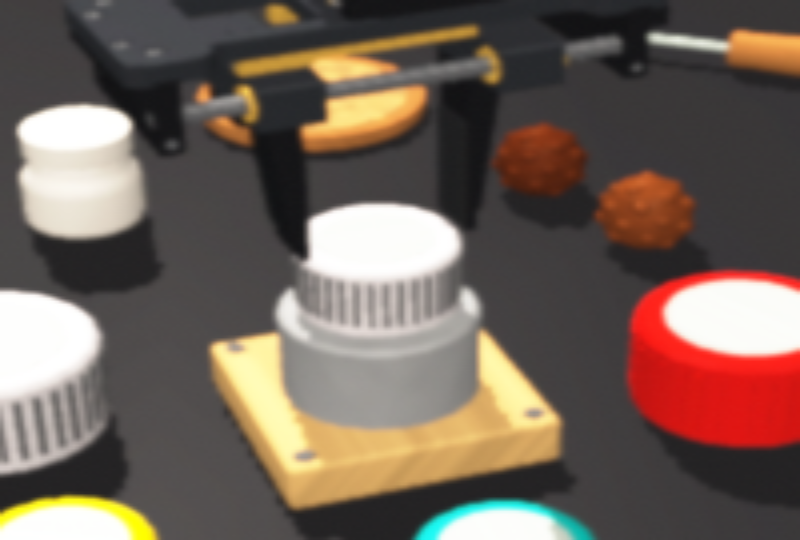

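The crop shows the left fingertip over the lid's left edge near crop (303,257) and the right finger going behind the lid's right edge near (460,225). I check where the fingertips should project.

```bash
python3 - <<'E'
from h import *
from cell import *
c=load("side")
def pr(X): q=c['mtx']@(c['R']@X+c['t']);q=q[:2]/q[2];return ((q[0]-220)*4).round(),((q[1]-200)*3).round()
T=np.array([560.2,-178.3,81]);y=np.array([np.sin(-1.2234),-np.cos(-1.2234),0]);x=np.array([np.cos(-1.2234),np.sin(-1.2234),0])
for s in(1,-1):
  for w in(-10,10): print(s,w,[pr(T+s*27.4*y+w*x+[0,0,z]) for z in(0,20,40)])
print("lid top c",pr(np.array([560,-178,105.6])),"left",pr(np.array([531,-178,105.6])),pr(np.array([531,-178,71.6])),pr(np.array([589,-178,105.6])))
p,d=read_camera("side");c['d']=d;X=cloud(c)
for u,v in((288,160),(290,240),(300,255),(465,150),(460,220)): print((u,v),X[200+v//3,220+u//4].round())
E
```

```text
1 -10 [(np.float64(291.0), np.float64(286.0)), (np.float64(289.0), np.float64(250.0)), (np.float64(287.0), np.float64(213.0))]
1 10 [(np.float64(312.0), np.float64(310.0)), (np.float64(311.0), np.float64(274.0)), (np.float64(309.0), np.float64(236.0))]
-1 -10 [(np.float64(436.0), np.float64(258.0)), (np.float64(436.0), np.float64(223.0)), (np.float64(436.0), np.float64(186.0))]
-1 10 [(np.float64(460.0), np.float64(281.0)), (np.float64(460.0), np.float64(245.0)), (np.float64(460.0), np.float64(208.0))]
lid top c (np.float64(374.0), np.float64(239.0)) left (np.float64(288.0), np.float64(242.0)) (np.float64(292.0), np.float64(303.0)) (np.float64(459.0), np.float64(236.0))
(288, 160) [ 532. -200.  162.]
(290, 240) [ 531. -189.  114.]
(300, 255) [ 535. -200.  113.]
(465, 150) [ 591. -177.  151.]
(460, 220) [ 589. -178.  114.]
```

```bash
python3 - <<'E'
from h import *
from cell import *
for n in("side",):
    c=load(n);p,d=read_camera(n);c['d']=d;X=cloud(c)
    dark=(p.max(2)<60)&(X[...,2]>60)&(abs(X[...,0]-560)<60)&(abs(X[...,1]+178)<60)
    S=X[dark]; 
    for side in(-1,1):
        T=S[(S[:,0]-560)*side>10];T=T[np.argsort(T[:,2])]
        print(n,side,len(T),T[:6].round(0).tolist(),T[(T[:,2]<130)].mean(0).round(1),np.ptp(T[T[:,2]<150],axis=0).round())
i=camera_info("wrist");p,d=read_camera("wrist");cv2.imwrite("pics/w2.png",p[150:450,120:520,::-1].repeat(2,0).repeat(2,1))
E
```

```text
side -1 3207 [[527.0, -179.0, 111.0], [532.0, -192.0, 111.0], [531.0, -190.0, 112.0], [528.0, -184.0, 112.0], [530.0, -189.0, 112.0], [535.0, -200.0, 113.0]] [ 530.8 -193.7  121.5] [15. 24. 39.]
side 1 3259 [[585.0, -164.0, 111.0], [583.0, -159.0, 111.0], [592.0, -178.0, 111.0], [588.0, -175.0, 111.0], [591.0, -178.0, 111.0], [587.0, -173.0, 112.0]] [ 588.5 -172.4  120.7] [15. 23. 39.]
```

View pics/w2.png

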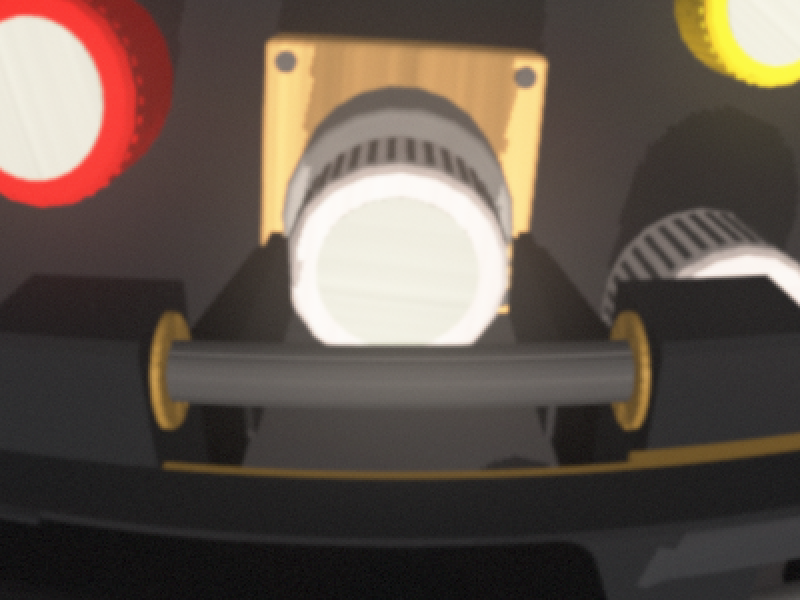

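The fingertips end at z ≈ 111 by depth on both sides, just above the lid's top at 105.6, although the pose reads 81. So nothing has been gripped yet. The wrist crop agrees, with the tips beside the lid's upper edge at crop (270,235) and (520,235). I open a little and go down in steps, watching the force.

Request:
{"name": "carry_out", "arguments": {"moves": [{"dx":0,"dy":0,"dz":0,"twist":0},{"dx":0,"dy":0,"dz":0,"twist":0},{"dx":0,"dy":0,"dz":0,"twist":0}], "grip": 0.066}}

```text
t: 4.75
eef_pos: [560.2, -178.3, 81.0]
tcp_rot: [-3.142, -0.0, -1.223]
ft_force: [-0.3, -0.1, -0.5]
opening: 0.69
```

Request:
{"name": "carry_out", "arguments": {"moves": [{"dx":0.0003,"dy":0,"dz":0.004,"twist":0},{"dx":0.0003,"dy":0,"dz":0.008,"twist":0},{"dx":0.0003,"dy":0,"dz":0.012,"twist":0},{"dx":0.0003,"dy":0,"dz":0.012,"twist":0}]}}

```text
t: 5.15
eef_pos: [559.9, -178.4, 68.3]
tcp_rot: [3.141, 0.001, -1.223]
ft_force: [0.6, -0.4, -0.3]
opening: 0.692
```

```bash
cat > tip.py <<'E'
from h import *
from cell import *
c=load("side");p,d=read_camera("side");c['d']=d;X=cloud(c)
s=state();T=s['eef_pos']
dark=(p.max(2)<60)&(X[...,2]>60)&(abs(X[...,0]-T[0])<60)&(abs(X[...,1]-T[1])<60)
S=X[dark]
for k in(-1,1):
    Q=S[(S[:,0]-T[0])*k>10];Q=Q[np.argsort(Q[:,2])];print("tip",k,Q[:3].round().tolist())
m=(p.min(2)>120)&(np.ptp(p,axis=2)<40)&(X[...,2]>95)&(np.hypot(X[...,0]-T[0],X[...,1]-T[1])<45)
if m.sum()>20: print("lid top z",np.percentile(X[m][:,2],[50,90]).round(1),"mid",((X[m].min(0)+X[m].max(0))/2).round(1),m.sum())
E
python3 go.py 560.3 -178.3 56 -1.237; python3 tip.py
```

```text
t 5.15 pos [ 559.9 -178.4   68.3] rpy [ 3.1407e+00  8.0000e-04 -1.2234e+00] q [-0.42  0.58  1.77 -0.    0.8   2.37] F [ 0.6 -0.4 -0.3] M [ 0.14 -0.03  0.01] op 65.8
dx -0.0000 dy -0.0004 dz 0.0123 twist 0.78
tip -1 [[526.0, -194.0, 98.0], [532.0, -199.0, 98.0], [529.0, -201.0, 98.0]]
tip 1 [[598.0, -176.0, 98.0], [595.0, -176.0, 98.0], [593.0, -172.0, 99.0]]
lid top z [107. 295.] mid [ 562.8 -184.   203.1] 1473
```

The offset is confirmed: the tips are 30 mm above the reading. I go down 14 mm more to put the tips at about 84, then close stepwise.

Request:
{"name": "carry_out", "arguments": {"moves": [{"dx":0,"dy":-0.0003,"dz":0.005,"twist":0},{"dx":0,"dy":-0.0003,"dz":0.01,"twist":0},{"dx":0,"dy":-0.0003,"dz":0.014,"twist":0},{"dx":0,"dy":-0.0003,"dz":0.014,"twist":0}]}}

```text
t: 5.6
eef_pos: [560.2, -178.3, 54.3]
tcp_rot: [3.141, 0.001, -1.223]
ft_force: [0.9, -0.1, -0.7]
opening: 0.694
```

Request:
{"name": "carry_out", "arguments": {"moves": [{"dx":0,"dy":0,"dz":0,"twist":0},{"dx":0,"dy":0,"dz":0,"twist":0}], "grip": 0.061}}

```text
t: 5.8
eef_pos: [560.6, -178.5, 55.2]
tcp_rot: [-3.141, -0.0, -1.223]
ft_force: [-0.1, -0.0, 0.5]
opening: 0.648
```

```bash
python3 go.py 560.3 -178.3 54 -1.237; python3 tip.py
```

```text
t 5.8 pos [ 560.6 -178.5   55.2] rpy [-3.1414e+00 -3.0000e-04 -1.2234e+00] q [-0.42  0.6   1.78 -0.    0.77  2.37] F [-0.1 -0.   0.5] M [ 0.16 -0.06  0.02] op 61.7
dx -0.0003 dy 0.0002 dz 0.0012 twist 0.78
tip -1 [[525.0, -184.0, 86.0], [526.0, -187.0, 86.0], [534.0, -201.0, 86.0]]
tip 1 [[595.0, -177.0, 84.0], [592.0, -177.0, 86.0], [594.0, -177.0, 86.0]]
lid top z [107. 282.] mid [ 558.7 -183.6  196.5] 1459
```

Request:
{"name": "carry_out", "arguments": {"moves": [{"dx":0,"dy":0,"dz":0,"twist":0},{"dx":0,"dy":0,"dz":0,"twist":0}], "grip": 0.0595}}

```text
t: 6.05
eef_pos: [560.6, -178.5, 55.2]
tcp_rot: [-3.141, -0.0, -1.223]
ft_force: [0.5, 1.2, 0.8]
opening: 0.629
```

Request:
{"name": "carry_out", "arguments": {"moves": [{"dx":0,"dy":0,"dz":0,"twist":0},{"dx":0,"dy":0,"dz":0,"twist":0}], "grip": 0.0587}}

```text
t: 6.25
eef_pos: [560.9, -178.4, 55.2]
tcp_rot: [-3.141, -0.0, -1.223]
ft_force: [1.8, 1.1, 0.3]
opening: 0.614
```

```bash
python3 go.py 560.3 -178.3 54 -1.237
```

```text
t 6.25 pos [ 560.9 -178.4   55.2] rpy [-3.1410e+00 -4.0000e-04 -1.2234e+00] q [-0.42  0.6   1.78  0.    0.77  2.37] F [1.8 1.1 0.3] M [ 0.35 -0.39  0.04] op 58.4
dx -0.0003 dy 0.0005 dz 0.0012 twist 0.78
```

Request:
{"name": "carry_out", "arguments": {"moves": [{"dx":0,"dy":-0.0005,"dz":0,"twist":0},{"dx":0,"dy":-0.0005,"dz":0,"twist":0}]}}

```text
t: 6.45
eef_pos: [561.0, -178.4, 55.1]
tcp_rot: [3.141, -0.0, -1.223]
ft_force: [0.3, 0.2, 0.1]
opening: 0.616
```

```bash
python3 go.py 560.3 -178.3 54 -1.237
```

```text
t 6.45 pos [ 561.  -178.4   55.1] rpy [ 3.1414e+00 -1.0000e-04 -1.2233e+00] q [-0.42  0.6   1.78 -0.    0.77  2.37] F [0.3 0.2 0.1] M [ 0.11 -0.05 -0.01] op 58.6
dx -0.0003 dy 0.0006 dz 0.0011 twist 0.78
```

Request:
{"name": "carry_out", "arguments": {"moves": [{"dx":0,"dy":0,"dz":0,"twist":0},{"dx":0,"dy":0,"dz":0,"twist":0}], "grip": 0.0582}}

```text
t: 6.65
eef_pos: [560.9, -178.3, 55.1]
tcp_rot: [3.141, -0.0, -1.223]
ft_force: [0.4, 0.0, 0.9]
opening: 0.613
```

```bash
python3 go.py 560.3 -178.3 54 -1.237
```

```text
t 6.65 pos [ 560.9 -178.3   55.1] rpy [ 3.1414e+00 -1.0000e-04 -1.2233e+00] q [-0.42  0.6   1.78 -0.    0.77  2.37] F [0.4 0.  0.9] M [ 0.09 -0.04  0.06] op 58.3
dx -0.0002 dy 0.0006 dz 0.0011 twist 0.78
```

Request:
{"name": "carry_out", "arguments": {"moves": [{"dx":0,"dy":0,"dz":0,"twist":0},{"dx":0,"dy":0,"dz":0,"twist":0}], "grip": 0.0575}}

```text
t: 6.85
eef_pos: [561.0, -178.3, 55.1]
tcp_rot: [3.142, -0.0, -1.223]
ft_force: [-0.3, -1.3, 1.3]
opening: 0.609
```

```bash
python3 go.py 560.3 -178.3 54 -1.237
```

```text
t 6.85 pos [ 561.  -178.3   55.1] rpy [ 3.1415e+00 -1.0000e-04 -1.2234e+00] q [-0.42  0.6   1.78 -0.    0.77  2.37] F [-0.3 -1.3  1.3] M [0.11 0.08 0.03] op 57.9
dx -0.0003 dy 0.0006 dz 0.0011 twist 0.78
```

Request:
{"name": "carry_out", "arguments": {"moves": [{"dx":0,"dy":0,"dz":-0.0003,"twist":-4},{"dx":0,"dy":0,"dz":-0.0005,"twist":-8},{"dx":0,"dy":0,"dz":-0.0005,"twist":-8}]}}

```text
t: 7.15
eef_pos: [561.0, -178.3, 55.5]
tcp_rot: [3.141, -0.0, -1.083]
ft_force: [-0.2, -0.5, -0.2]
opening: 0.608
```

```bash
python3 go.py 560.3 -178.3 54 -1.237
```

```text
t 7.15 pos [ 561.  -178.3   55.5] rpy [ 3.1415 -0.     -1.0828] q [-0.42  0.6   1.78 -0.    0.77  2.23] F [-0.2 -0.5 -0.2] M [ 0.13 -0.    0.05] op 57.9
dx -0.0003 dy 0.0006 dz 0.0015 twist 8.84
```

Request:
{"name": "carry_out", "arguments": {"moves": [{"dx":0,"dy":0,"dz":-0.0004,"twist":-8},{"dx":0,"dy":0,"dz":-0.0009,"twist":-16},{"dx":0,"dy":0,"dz":-0.0013,"twist":-24},{"dx":0,"dy":0,"dz":-0.0018,"twist":-32},{"dx":0,"dy":0,"dz":-0.0018,"twist":-32}], "grip": 0.057}}

```text
t: 7.65
eef_pos: [561.0, -178.3, 57.2]
tcp_rot: [-3.142, 0.0, -0.525]
ft_force: [1.3, 1.5, -1.6]
opening: 0.606
```

```bash
python3 go.py 560.3 -178.3 54 -1.237
```

```text
t 7.65 pos [ 561.  -178.3   57.2] rpy [-3.1416  0.     -0.5251] q [-0.42  0.6   1.77  0.    0.77  1.68] F [ 1.3  1.5 -1.6] M [ 0.22 -0.29  0.07] op 57.7
dx -0.0006 dy 0.0004 dz 0.0032 twist 40.79
```

Request:
{"name": "carry_out", "arguments": {"moves": [{"dx":0,"dy":0,"dz":-0.0004,"twist":-8},{"dx":0,"dy":0,"dz":-0.0008,"twist":-16},{"dx":0,"dy":0,"dz":-0.0012,"twist":-24},{"dx":0,"dy":0,"dz":-0.0016,"twist":-32},{"dx":0,"dy":0,"dz":-0.0016,"twist":-32}]}}

```text
t: 8.15
eef_pos: [561.7, -177.8, 58.8]
tcp_rot: [-3.141, -0.001, 0.032]
ft_force: [5.4, 4.0, -3.6]
opening: 0.611
```

```bash
python3 go.py 560.3 -178.3 54 -1.237; sed -i 's/(X\[...,2\]>95)&/(X[...,2]>98)\&(X[...,2]<135)\&/' tip.py; python3 tip.py
```

```text
t 8.15 pos [ 561.7 -177.8   58.8] rpy [-3.1412e+00 -1.3000e-03  3.1800e-02] q [-0.42  0.59  1.77  0.    0.78  1.12] F [ 5.4  4.  -3.6] M [ 0.79 -0.84  0.06] op 58.1
dx -0.0014 dy 0.0004 dz 0.0048 twist 72.69
tip -1 [[552.0, -217.0, 138.0], [551.0, -147.0, 158.0], [551.0, -147.0, 160.0]]
tip 1 [[572.0, -211.0, 90.0], [572.0, -210.0, 91.0], [573.0, -211.0, 92.0]]
lid top z [109.3 111. ] mid [ 559.4 -193.2  110.3] 388
```

Request:
{"name": "carry_out", "arguments": {"moves": [{"dx":0.0006,"dy":-0.0005,"dz":0.0005,"twist":0},{"dx":0.001,"dy":-0.0008,"dz":0.0005,"twist":0}]}}

```text
t: 8.4
eef_pos: [561.8, -177.6, 58.5]
tcp_rot: [3.141, 0.0, 0.03]
ft_force: [-0.5, -1.8, 2.0]
opening: 0.609
```

```bash
python3 go.py 560.3 -178.3 54 -1.237
```

```text
t 8.4 pos [ 561.8 -177.6   58.5] rpy [3.1413e+00 4.0000e-04 2.9900e-02] q [-0.42  0.59  1.77 -0.    0.78  1.12] F [-0.5 -1.8  2. ] M [-0.22  0.22  0.01] op 57.9
dx -0.0015 dy 0.0007 dz 0.0045 twist 72.59
```

The lid is turning and rising, about 3.7 mm over 73°. The forces put the lid's axis 0.9 mm to the tool's −x side, so I follow that circle as I turn.

Request:
{"name": "carry_out", "arguments": {"moves": [{"dx":0,"dy":-0.0001,"dz":-0.0005,"twist":-8},{"dx":0,"dy":-0.0002,"dz":-0.0009,"twist":-16},{"dx":-0.0001,"dy":-0.0004,"dz":-0.0013,"twist":-24},{"dx":-0.0001,"dy":-0.0005,"dz":-0.0017,"twist":-32},{"dx":-0.0002,"dy":-0.0006,"dz":-0.0021,"twist":-40}]}}

```text
t: 8.9
eef_pos: [562.1, -176.7, 60.6]
tcp_rot: [3.141, -0.001, 0.734]
ft_force: [3.5, 1.8, -0.9]
opening: 0.604
```

```bash
python3 go.py 560.3 -178.3 54 -1.237
```

```text
t 8.9 pos [ 562.1 -176.7   60.6] rpy [ 3.1412e+00 -7.0000e-04  7.3410e-01] q [-0.42  0.59  1.77  0.    0.78  0.42] F [ 3.5  1.8 -0.9] M [ 0.39 -0.79 -0.05] op 57.5
dx -0.0024 dy -0.0000 dz 0.0066 twist 112.93
```

Request:
{"name": "carry_out", "arguments": {"moves": [{"dx":0.0003,"dy":-0.0001,"dz":-0.0004,"twist":-8},{"dx":0.0004,"dy":-0.0003,"dz":-0.0008,"twist":-16},{"dx":0.0003,"dy":-0.0004,"dz":-0.0012,"twist":-24},{"dx":0.0002,"dy":-0.0005,"dz":-0.0016,"twist":-32},{"dx":0.0001,"dy":-0.0007,"dz":-0.002,"twist":-40}]}}

```text
t: 9.4
eef_pos: [561.3, -175.7, 62.6]
tcp_rot: [-3.141, -0.001, 1.432]
ft_force: [0.4, 3.2, -0.6]
opening: 0.608
```

```bash
python3 go.py 560.3 -178.3 54 -1.237
```

```text
t 9.4 pos [ 561.3 -175.7   62.6] rpy [-3.1413e+00 -7.0000e-04  1.4322e+00] q [-0.42  0.59  1.77  0.    0.78 -0.28] F [ 0.4  3.2 -0.6] M [ 0.72 -0.36 -0.08] op 57.8
dx -0.0027 dy -0.0006 dz 0.0086 twist 152.93
```

Request:
{"name": "carry_out", "arguments": {"moves": [{"dx":0.0003,"dy":-0.0002,"dz":-0.0004,"twist":-8},{"dx":0.0003,"dy":-0.0004,"dz":-0.0008,"twist":-16},{"dx":0.0002,"dy":-0.0006,"dz":-0.0012,"twist":-24},{"dx":0.0002,"dy":-0.0008,"dz":-0.0016,"twist":-32},{"dx":0.0001,"dy":-0.001,"dz":-0.002,"twist":-40}]}}

```text
t: 9.9
eef_pos: [560.0, -175.8, 64.5]
tcp_rot: [-3.141, -0.001, 2.131]
ft_force: [-0.5, 1.0, 1.1]
opening: 0.608
```

```bash
python3 go.py 560.3 -178.3 54 -1.237
```

```text
t 9.9 pos [ 560.  -175.8   64.5] rpy [-3.1412e+00 -7.0000e-04  2.1306e+00] q [-0.42  0.58  1.77  0.    0.79 -0.98] F [-0.5  1.   1.1] M [ 0.27 -0.   -0.05] op 57.8
dx -0.0023 dy -0.0011 dz 0.0105 twist -167.05
```

Request:
{"name": "carry_out", "arguments": {"moves": [{"dx":0,"dy":-0.0002,"dz":-0.0004,"twist":-8},{"dx":0,"dy":-0.0004,"dz":-0.0008,"twist":-16},{"dx":-0.0001,"dy":-0.0006,"dz":-0.0012,"twist":-24},{"dx":-0.0002,"dy":-0.0007,"dz":-0.0016,"twist":-32},{"dx":-0.0003,"dy":-0.0009,"dz":-0.0021,"twist":-40}]}}

```text
t: 10.4
eef_pos: [559.6, -176.7, 66.6]
tcp_rot: [3.142, -0.0, 2.829]
ft_force: [0.7, -0.8, -2.2]
opening: 0.609
```

```bash
python3 go.py 560.3 -178.3 54 -1.237
```

```text
t 10.4 pos [ 559.6 -176.7   66.6] rpy [ 3.1416e+00 -4.0000e-04  2.8287e+00] q [-0.42  0.58  1.77 -0.    0.79 -1.68] F [ 0.7 -0.8 -2.2] M [-0.03 -0.28 -0.05] op 57.9
dx -0.0012 dy -0.0013 dz 0.0126 twist -127.05
```

Request:
{"name": "carry_out", "arguments": {"moves": [{"dx":0,"dy":-0.0002,"dz":-0.0002,"twist":-8},{"dx":0,"dy":-0.0004,"dz":-0.0006,"twist":-16},{"dx":-0.0001,"dy":-0.0006,"dz":-0.001,"twist":-24},{"dx":-0.0002,"dy":-0.0007,"dz":-0.0014,"twist":-32},{"dx":-0.0003,"dy":-0.0009,"dz":-0.0018,"twist":-40}]}}

```text
t: 10.9
eef_pos: [559.7, -177.7, 68.6]
tcp_rot: [-3.142, -0.0, -2.756]
ft_force: [0.4, -0.2, 1.5]
opening: 0.608
```

```bash
python3 go.py 560.3 -178.3 54 -1.237; python3 tip.py
```

```text
t 10.9 pos [ 559.7 -177.7   68.6] rpy [-3.1416e+00 -1.0000e-04 -2.7563e+00] q [-0.42  0.58  1.77 -0.    0.79 -2.38] F [ 0.4 -0.2  1.5] M [ 0.17 -0.2   0.01] op 57.9
dx -0.0003 dy -0.0008 dz 0.0146 twist -87.05
tip -1 [[536.0, -149.0, 112.0], [536.0, -150.0, 114.0], [537.0, -153.0, 116.0]]
tip 1 [[576.0, -205.0, 99.0], [581.0, -204.0, 99.0], [574.0, -208.0, 99.0]]
lid top z [119.4 120.9] mid [ 561.6 -182.4  113.6] 626
```

Centred and light, with the lid up about 14 mm after 4.7 rad. It is still on the thread, which frees at 6 to 7 rad. I open slightly, rewind 160° about the fitted axis (560.9,-177), and regrip.

Request:
{"name": "carry_out", "arguments": {"moves": [{"dx":0,"dy":0,"dz":0,"twist":0},{"dx":0,"dy":0,"dz":0,"twist":0},{"dx":-0.0013,"dy":0.0002,"dz":0,"twist":0}], "grip": 0.066}}

```text
t: 11.25
eef_pos: [560.8, -177.1, 68.4]
tcp_rot: [3.142, -0.0, -2.763]
ft_force: [-0.1, -0.2, -0.4]
opening: 0.69
```

Request:
{"name": "carry_out", "arguments": {"moves": [{"dx":0,"dy":0,"dz":0,"twist":8},{"dx":0,"dy":0,"dz":0,"twist":16},{"dx":0,"dy":0,"dz":0,"twist":24},{"dx":0,"dy":0,"dz":0,"twist":32},{"dx":0,"dy":0,"dz":0,"twist":40}]}}

```text
t: 11.75
eef_pos: [561.0, -177.0, 68.4]
tcp_rot: [-3.142, -0.0, 2.818]
ft_force: [0.7, 0.9, 0.8]
opening: 0.691
```

```bash
python3 go.py 560.9 -177 68.5 -1.237; python3 tip.py
```

```text
t 11.75 pos [ 561.  -177.    68.4] rpy [-3.1415e+00 -1.0000e-04  2.8177e+00] q [-0.42  0.58  1.77 -0.    0.8  -1.66] F [0.7 0.9 0.8] M [ 0.07 -0.17 -0.01] op 65.7
dx 0.0001 dy -0.0000 dz -0.0001 twist -127.68
tip -1 [[546.0, -210.0, 99.0], [547.0, -211.0, 99.0], [539.0, -206.0, 100.0]]
tip 1 [[584.0, -144.0, 113.0], [582.0, -147.0, 115.0], [584.0, -145.0, 115.0]]
lid top z [118.7 120.8] mid [ 561.1 -179.4  115.8] 529
```

Request:
{"name": "carry_out", "arguments": {"moves": [{"dx":0,"dy":0,"dz":0,"twist":8},{"dx":0,"dy":0,"dz":0,"twist":16},{"dx":0,"dy":0,"dz":0,"twist":24},{"dx":0,"dy":0,"dz":0,"twist":32},{"dx":0,"dy":0,"dz":0,"twist":40}]}}

```text
t: 12.3
eef_pos: [560.9, -177.1, 68.4]
tcp_rot: [-3.141, -0.0, 2.123]
ft_force: [-1.0, 0.3, -0.3]
opening: 0.697
```

Request:
{"name": "carry_out", "arguments": {"moves": [{"dx":0,"dy":0,"dz":0,"twist":8},{"dx":0,"dy":0,"dz":0,"twist":16},{"dx":0,"dy":0,"dz":0,"twist":24},{"dx":0,"dy":0,"dz":0,"twist":32},{"dx":0,"dy":0,"dz":0,"twist":40}]}}

```text
t: 12.8
eef_pos: [560.9, -177.0, 68.4]
tcp_rot: [-3.141, 0.0, 1.425]
ft_force: [0.1, 0.4, 0.1]
opening: 0.695
```

Request:
{"name": "carry_out", "arguments": {"moves": [{"dx":0,"dy":0,"dz":0,"twist":8},{"dx":0,"dy":0,"dz":0,"twist":16},{"dx":0,"dy":0,"dz":0,"twist":24},{"dx":0,"dy":0,"dz":0,"twist":32},{"dx":0,"dy":0,"dz":0,"twist":40}]}}

```text
t: 13.3
eef_pos: [560.9, -177.0, 68.4]
tcp_rot: [3.142, 0.0, 0.727]
ft_force: [0.0, -0.2, 0.7]
opening: 0.696
```

```bash
python3 go.py 560.9 -177 68.5 0.7
```

```text
t 13.3 pos [ 560.9 -177.    68.4] rpy [3.1416e+00 1.0000e-04 7.2680e-01] q [-0.42  0.58  1.77 -0.    0.8   0.43] F [ 0.  -0.2  0.7] M [-0.04 -0.03 -0.03] op 66.2
dx -0.0000 dy -0.0000 dz -0.0001 twist 1.54
```

Request:
{"name": "carry_out", "arguments": {"moves": [{"dx":0,"dy":0,"dz":0,"twist":0},{"dx":0,"dy":0,"dz":0,"twist":0},{"dx":0,"dy":0,"dz":0,"twist":0}], "grip": 0.0595}}

```text
t: 13.6
eef_pos: [561.0, -177.1, 68.4]
tcp_rot: [3.141, 0.0, 0.735]
ft_force: [-0.8, 0.8, -0.7]
opening: 0.627
```

Request:
{"name": "carry_out", "arguments": {"moves": [{"dx":0,"dy":0,"dz":0,"twist":0},{"dx":0,"dy":0,"dz":0,"twist":0}], "grip": 0.0586}}

```text
t: 13.8
eef_pos: [561.1, -177.2, 68.5]
tcp_rot: [3.141, -0.0, 0.733]
ft_force: [0.4, -0.9, 0.1]
opening: 0.617
```

```bash
python3 go.py 560.9 -177 68.5 0.7
```

```text
t 13.8 pos [ 561.1 -177.2   68.5] rpy [ 3.141e+00 -1.000e-04  7.326e-01] q [-0.42  0.58  1.77 -0.    0.8   0.42] F [ 0.4 -0.9  0.1] M [-0.28 -0.22  0.03] op 58.7
dx -0.0000 dy -0.0003 dz 0.0000 twist 1.87
```

Request:
{"name": "carry_out", "arguments": {"moves": [{"dx":0,"dy":0.0003,"dz":0,"twist":0},{"dx":0,"dy":0.0003,"dz":0,"twist":0}], "grip": 0.0581}}

```text
t: 14.0
eef_pos: [561.2, -177.2, 68.5]
tcp_rot: [3.142, 0.0, 0.732]
ft_force: [0.9, -0.8, 0.1]
opening: 0.612
```

Request:
{"name": "carry_out", "arguments": {"moves": [{"dx":0,"dy":0,"dz":0,"twist":0},{"dx":0,"dy":0,"dz":0,"twist":0}], "grip": 0.057}}

```text
t: 14.2
eef_pos: [561.1, -177.3, 68.5]
tcp_rot: [3.141, 0.0, 0.731]
ft_force: [0.3, 0.2, 0.5]
opening: 0.606
```

```bash
python3 go.py 560.9 -177 68.5 0.7
```

```text
t 14.2 pos [ 561.1 -177.3   68.5] rpy [3.1415 0.     0.7315] q [-0.42  0.58  1.77 -0.    0.8   0.42] F [0.3 0.2 0.5] M [-0.05 -0.16 -0.01] op 57.6
dx -0.0000 dy -0.0004 dz -0.0000 twist 1.80
```

Request:
{"name": "carry_out", "arguments": {"moves": [{"dx":0,"dy":0,"dz":-0.0004,"twist":-8},{"dx":0,"dy":0,"dz":-0.0008,"twist":-16},{"dx":0,"dy":0,"dz":-0.0012,"twist":-24},{"dx":0,"dy":0,"dz":-0.0016,"twist":-32},{"dx":0,"dy":0,"dz":-0.002,"twist":-40}], "grip": 0.0565}}

```text
t: 14.7
eef_pos: [561.2, -177.2, 70.5]
tcp_rot: [3.141, 0.0, 1.435]
ft_force: [1.0, -0.2, -0.2]
opening: 0.611
```

```bash
python3 go.py 560.9 -177 68.5 0.7
```

```text
t 14.7 pos [ 561.2 -177.2   70.5] rpy [3.1415 0.     1.4353] q [-0.42  0.58  1.76 -0.    0.8  -0.28] F [ 1.  -0.2 -0.2] M [-0.03 -0.24 -0.01] op 58.1
dx 0.0002 dy -0.0003 dz 0.0020 twist 42.13
```

Total is about 5.45 rad and the forces are light. I continue with a firmer hold before it comes free.

Request:
{"name": "carry_out", "arguments": {"moves": [{"dx":0,"dy":0,"dz":-0.0004,"twist":-8},{"dx":0,"dy":0,"dz":-0.0008,"twist":-16},{"dx":0,"dy":0,"dz":-0.0012,"twist":-24},{"dx":0,"dy":0,"dz":-0.0016,"twist":-32},{"dx":0,"dy":0,"dz":-0.002,"twist":-40}], "grip": 0.055}}

```text
t: 15.2
eef_pos: [561.1, -177.2, 72.4]
tcp_rot: [3.142, -0.0, 2.133]
ft_force: [0.4, 0.1, -0.6]
opening: 0.605
```

```bash
python3 go.py 560.9 -177 68.5 0.7
```

```text
t 15.2 pos [ 561.1 -177.2   72.4] rpy [ 3.1416 -0.      2.1334] q [-0.42  0.57  1.76  0.    0.8  -0.98] F [ 0.4  0.1 -0.6] M [ 0.05 -0.25  0.03] op 57.5
dx 0.0003 dy -0.0001 dz 0.0039 twist 82.13
```

Request:
{"name": "carry_out", "arguments": {"moves": [{"dx":0,"dy":0,"dz":-0.0004,"twist":-8},{"dx":0,"dy":0,"dz":-0.0008,"twist":-16},{"dx":0,"dy":0,"dz":-0.0012,"twist":-24},{"dx":0,"dy":0,"dz":-0.0016,"twist":-32},{"dx":0,"dy":0,"dz":-0.002,"twist":-40}]}}

```text
t: 15.7
eef_pos: [560.9, -177.2, 74.4]
tcp_rot: [-3.142, -0.0, 2.832]
ft_force: [0.3, 0.5, -0.0]
opening: 0.609
```

```bash
python3 go.py 560.9 -177 68.5 0.7; python3 tip.py
```

```text
t 15.7 pos [ 560.9 -177.2   74.4] rpy [-3.1416e+00 -4.0000e-04  2.8316e+00] q [-0.42  0.57  1.76 -0.    0.81 -1.68] F [ 0.3  0.5 -0. ] M [ 0.13 -0.03  0.  ] op 57.9
dx 0.0001 dy 0.0002 dz 0.0059 twist 122.13
tip -1 [[550.0, -207.0, 105.0], [549.0, -208.0, 105.0], [542.0, -206.0, 106.0]]
tip 1 [[582.0, -149.0, 121.0], [582.0, -150.0, 123.0], [582.0, -148.0, 124.0]]
lid top z [123.6 126.9] mid [ 560.6 -184.8  115.7] 596
```

Request:
{"name": "carry_out", "arguments": {"moves": [{"dx":0,"dy":0,"dz":-0.0004,"twist":-8},{"dx":0,"dy":0,"dz":-0.0008,"twist":-16},{"dx":0,"dy":0,"dz":-0.0012,"twist":-24},{"dx":0,"dy":0,"dz":-0.0016,"twist":-32},{"dx":0,"dy":0,"dz":-0.0016,"twist":-32}]}}

```text
t: 16.25
eef_pos: [561.1, -177.3, 76.1]
tcp_rot: [-3.142, -0.0, -2.899]
ft_force: [-0.4, 0.1, 0.8]
opening: 0.605
```

Request:
{"name": "carry_out", "arguments": {"moves": [{"dx":0,"dy":0,"dz":-0.0008,"twist":0},{"dx":0,"dy":0,"dz":-0.0008,"twist":0}]}}

```text
t: 16.45
eef_pos: [561.1, -177.3, 76.9]
tcp_rot: [-3.141, 0.0, -2.903]
ft_force: [0.1, -0.8, 0.6]
opening: 0.608
```

```bash
python3 go.py 560.9 -177 68.5 0.7; python3 tip.py
```

```text
t 16.45 pos [ 561.1 -177.3   76.9] rpy [-3.1415  0.     -2.903 ] q [-0.42  0.57  1.76 -0.    0.81 -2.23] F [ 0.1 -0.8  0.6] M [ 0.08 -0.09 -0.05] op 57.8
dx 0.0001 dy 0.0003 dz 0.0084 twist 153.56
tip -1 [[542.0, -147.0, 125.0], [545.0, -149.0, 127.0], [543.0, -150.0, 127.0]]
tip 1 [[581.0, -197.0, 104.0], [581.0, -197.0, 106.0], [572.0, -208.0, 107.0]]
lid top z [125.  129.2] mid [ 560.6 -182.   116. ] 673
```

Request:
{"name": "carry_out", "arguments": {"moves": [{"dx":0,"dy":0,"dz":-0.0008,"twist":0},{"dx":0,"dy":0,"dz":-0.0016,"twist":0},{"dx":0,"dy":0,"dz":-0.0016,"twist":0}]}}

```text
t: 16.8
eef_pos: [561.1, -177.3, 78.5]
tcp_rot: [-3.142, -0.0, -2.9]
ft_force: [-0.7, -0.0, 0.5]
opening: 0.61
```

```bash
python3 go.py 560.9 -177 68.5 0.7; python3 tip.py
```

```text
t 16.8 pos [ 561.1 -177.3   78.5] rpy [-3.1415e+00 -1.0000e-04 -2.8995e+00] q [-0.42  0.57  1.76 -0.    0.82 -2.23] F [-0.7 -0.   0.5] M [ 0.16 -0.01 -0.03] op 58.0
dx 0.0001 dy 0.0003 dz 0.0100 twist 153.76
tip -1 [[542.0, -151.0, 127.0], [543.0, -149.0, 128.0], [542.0, -149.0, 128.0]]
tip 1 [[579.0, -206.0, 108.0], [578.0, -206.0, 109.0], [572.0, -209.0, 109.0]]
lid top z [125.2 130.7] mid [ 560.6 -182.6  116.4] 714
```

No pull and the lid top follows (130.7), so it is free. I lift it slowly, straight up.

Request:
{"name": "carry_out", "arguments": {"moves": [{"dx":0,"dy":0,"dz":-0.003,"twist":0},{"dx":0,"dy":0,"dz":-0.006,"twist":0},{"dx":0,"dy":0,"dz":-0.01,"twist":0},{"dx":0,"dy":0,"dz":-0.015,"twist":0},{"dx":0,"dy":0,"dz":-0.02,"twist":0}]}}

```text
t: 17.35
eef_pos: [561.2, -177.3, 99.0]
tcp_rot: [-3.141, 0.0, -2.899]
ft_force: [-0.4, 1.3, -1.0]
opening: 0.608
```

Request:
{"name": "carry_out", "arguments": {"moves": [{"dx":0,"dy":0,"dz":-0.01,"twist":0},{"dx":0,"dy":0,"dz":-0.02,"twist":0},{"dx":0,"dy":0,"dz":-0.03,"twist":0},{"dx":0,"dy":0,"dz":-0.04,"twist":0},{"dx":0,"dy":0,"dz":-0.04,"twist":0}]}}

```text
t: 17.85
eef_pos: [561.7, -177.5, 140.2]
tcp_rot: [-3.14, 0.002, -2.899]
ft_force: [-0.1, 0.1, -0.8]
opening: 0.609
```

```bash
python3 go.py 543.5 128.5 138 -2.9; python3 - <<'E'
from h import *
from cell import *
p,d=read_camera("side");cv2.imwrite("pics/s2.png",p[60:400,150:480,::-1])
E
```

```text
t 17.85 pos [ 561.7 -177.5  140.2] rpy [-3.1399e+00  2.0000e-03 -2.8989e+00] q [-0.42  0.49  1.7  -0.    0.95 -2.23] F [-0.1  0.1 -0.8] M [ 0.08 -0.14 -0.01] op 58.0
dx -0.0558 dy 0.3014 dz 0.0022 twist 0.06
```

View pics/s2.png

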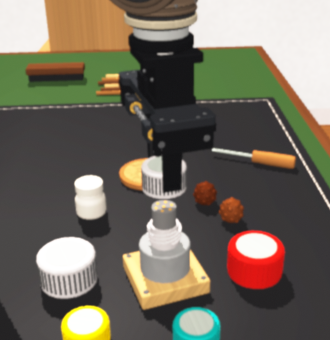

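The picture shows the lid held level above the bare neck and carrier, with everything else in place. I carry it to the coaster at (543.5,128.5).

Request:
{"name": "carry_out", "arguments": {"moves": [{"dx":-0.003,"dy":0.015,"dz":0,"twist":0},{"dx":-0.008,"dy":0.045,"dz":0,"twist":0},{"dx":-0.014,"dy":0.08,"dz":0,"twist":0},{"dx":-0.021,"dy":0.115,"dz":0,"twist":0},{"dx":-0.028,"dy":0.15,"dz":0,"twist":0}]}}

```text
t: 18.4
eef_pos: [551.4, -22.7, 137.9]
tcp_rot: [3.141, -0.001, -2.899]
ft_force: [1.2, 0.1, 0.0]
opening: 0.609
```

Request:
{"name": "carry_out", "arguments": {"moves": [{"dx":-0.006,"dy":0.035,"dz":0,"twist":0},{"dx":-0.013,"dy":0.07,"dz":0,"twist":0},{"dx":-0.02,"dy":0.105,"dz":0,"twist":0},{"dx":-0.026,"dy":0.135,"dz":0,"twist":0},{"dx":-0.028,"dy":0.15,"dz":0,"twist":0}]}}

```text
t: 18.9
eef_pos: [542.3, 130.2, 137.9]
tcp_rot: [3.141, -0.001, -2.897]
ft_force: [0.1, 0.1, -0.6]
opening: 0.608
```

Request:
{"name": "carry_out", "arguments": {"moves": [{"dx":0,"dy":0,"dz":0,"twist":0},{"dx":0,"dy":0,"dz":0,"twist":0}]}}

```text
t: 19.1
eef_pos: [543.1, 127.2, 138.1]
tcp_rot: [-3.141, -0.001, -2.898]
ft_force: [1.1, 0.3, -0.8]
opening: 0.61
```

```bash
python3 go.py 543.5 128.5 20 -2.9; python3 - <<'E'
from h import *
from cell import *
s=state()['eef_pos']
c=load("side");p,d=read_camera("side");c['d']=d;X=cloud(c)
m=(p.min(2)>110)&(np.ptp(p,axis=2)<35)&(X[...,2]>s[2]-20)&(X[...,2]<s[2]+70)&(np.hypot(X[...,0]-s[0],X[...,1]-s[1])<40)
S=X[m];print(len(S),"z 1/99%",np.percentile(S[:,2],[1,5,95,99]).round(1),"x",np.percentile(S[:,0],[1,99]).round(1),"ymin",S[:,1].min().round(1))
E
```

```text
t 19.1 pos [543.1 127.2 138.1] rpy [-3.1414e+00 -6.0000e-04 -2.8982e+00] q [ 0.11  0.45  1.78 -0.    0.91 -1.7 ] F [ 1.1  0.3 -0.8] M [ 0.12 -0.11  0.03] op 58.0
dx -0.0007 dy 0.0011 dz 0.1181 twist 0.10
473 z 1/99% [156.1 157.2 190.7 202.2] x [515.3 569.9] ymin 91.5
```

The rim is 18 mm above the TCP reading, so it should touch at TCP z ≈ -6. I lower in stages and then creep.

Request:
{"name": "carry_out", "arguments": {"moves": [{"dx":-0.0007,"dy":0.0011,"dz":0.02,"twist":0},{"dx":-0.0007,"dy":0.0011,"dz":0.05,"twist":0},{"dx":-0.0007,"dy":0.0011,"dz":0.08,"twist":0},{"dx":-0.0007,"dy":0.0011,"dz":0.11,"twist":0},{"dx":-0.0007,"dy":0.0011,"dz":0.128,"twist":0}]}}

```text
t: 19.65
eef_pos: [543.2, 127.1, 8.4]
tcp_rot: [3.141, -0.002, -2.901]
ft_force: [-1.1, -0.1, -0.5]
opening: 0.608
```

Request:
{"name": "carry_out", "arguments": {"moves": [{"dx":0,"dy":0,"dz":0,"twist":0},{"dx":0,"dy":0,"dz":0,"twist":0}]}}

```text
t: 19.85
eef_pos: [544.1, 127.8, 10.7]
tcp_rot: [-3.142, -0.0, -2.9]
ft_force: [0.6, 0.3, -0.4]
opening: 0.61
```

```bash
python3 go.py 543.5 128.5 -4 -2.9
```

```text
t 19.85 pos [544.1 127.8  10.7] rpy [-3.1415e+00 -3.0000e-04 -2.9002e+00] q [ 0.11  0.63  1.88 -0.    0.63 -1.7 ] F [ 0.6  0.3 -0.4] M [ 0.11 -0.16  0.01] op 58.0
dx 0.0004 dy 0.0008 dz 0.0147 twist -0.01
```

Request:
{"name": "carry_out", "arguments": {"moves": [{"dx":0,"dy":0,"dz":0.004,"twist":0},{"dx":0,"dy":0,"dz":0.008,"twist":0},{"dx":0,"dy":0,"dz":0.011,"twist":0},{"dx":0,"dy":0,"dz":0.0135,"twist":0},{"dx":0,"dy":0,"dz":0.0135,"twist":0}]}}

```text
t: 20.35
eef_pos: [543.7, 128.6, -3.3]
tcp_rot: [-3.142, -0.0, -2.899]
ft_force: [0.4, -0.2, 0.2]
opening: 0.609
```

Request:
{"name": "carry_out", "arguments": {"moves": [{"dx":0,"dy":0,"dz":0.0007,"twist":0},{"dx":0,"dy":0,"dz":0.0014,"twist":0},{"dx":0,"dy":0,"dz":0.0014,"twist":0}]}}

```text
t: 20.65
eef_pos: [543.8, 128.6, -4.5]
tcp_rot: [-3.142, -0.0, -2.899]
ft_force: [1.0, 0.2, -0.9]
opening: 0.605
```

Request:
{"name": "carry_out", "arguments": {"moves": [{"dx":0,"dy":0,"dz":0.0006,"twist":0},{"dx":0,"dy":0,"dz":0.0012,"twist":0},{"dx":0,"dy":0,"dz":0.0012,"twist":0}]}}

```text
t: 20.95
eef_pos: [543.9, 128.7, -5.1]
tcp_rot: [-3.141, 0.001, -2.899]
ft_force: [-1.8, 0.0, 6.5]
opening: 0.608
```

```bash
python3 go.py 543.5 128.5 -6 -2.9
```

```text
t 20.95 pos [543.9 128.7  -5.1] rpy [-3.1414e+00  5.0000e-04 -2.8989e+00] q [ 0.11  0.66  1.89 -0.    0.6  -1.7 ] F [-1.8  0.   6.5] M [0.02 0.12 0.01] op 57.8
dx 0.0005 dy -0.0001 dz 0.0009 twist 0.06
```

Contact at -5.1 with 6.5 N. I ease back 0.6 mm, open slowly and retreat straight up.

Request:
{"name": "carry_out", "arguments": {"moves": [{"dx":0,"dy":0,"dz":-0.0006,"twist":0},{"dx":0,"dy":0,"dz":-0.0006,"twist":0}], "grip": 0.06}}

```text
t: 21.15
eef_pos: [543.9, 128.6, -5.0]
tcp_rot: [-3.141, 0.0, -2.899]
ft_force: [-0.2, -1.1, -0.1]
opening: 0.63
```

Request:
{"name": "carry_out", "arguments": {"moves": [{"dx":0,"dy":0,"dz":0,"twist":0},{"dx":0,"dy":0,"dz":0,"twist":0},{"dx":0,"dy":0,"dz":0,"twist":0}], "grip": 0.07}}

```text
t: 21.45
eef_pos: [543.8, 128.6, -5.2]
tcp_rot: [-3.142, -0.0, -2.899]
ft_force: [0.2, 0.4, -0.7]
opening: 0.731
```

Request:
{"name": "carry_out", "arguments": {"moves": [{"dx":0,"dy":0,"dz":-0.008,"twist":0},{"dx":0,"dy":0,"dz":-0.02,"twist":0},{"dx":0,"dy":0,"dz":-0.05,"twist":0},{"dx":0,"dy":0,"dz":-0.09,"twist":0},{"dx":0,"dy":0,"dz":-0.13,"twist":0}]}}

```text
t: 21.95
eef_pos: [543.5, 128.6, 127.2]
tcp_rot: [-3.142, 0.0, -2.899]
ft_force: [1.0, -0.0, 0.3]
opening: 0.737
```

Request:
{"name": "carry_out", "arguments": {"moves": [{"dx":0,"dy":0,"dz":-0.04,"twist":0},{"dx":0,"dy":0,"dz":-0.04,"twist":0},{"dx":0,"dy":0,"dz":-0.04,"twist":0}]}}

```text
t: 22.25
eef_pos: [543.9, 128.7, 166.3]
tcp_rot: [-3.141, 0.002, -2.899]
ft_force: [-1.4, -0.6, -0.4]
opening: 0.739
```

```bash
python3 go.py; python3 - <<'E'
from h import *
from cell import *
c=load("side");p,d=read_camera("side");c['d']=d;X=cloud(c)
w=(p.min(2)>110)&(np.ptp(p,axis=2)<40)&(np.hypot(X[...,0]-543.5,X[...,1]-128.5)<50)&(X[...,2]<60)
top=X[w&(X[...,2]>40)];print("lid top mid",((np.percentile(top,1,0)+np.percentile(top,99,0))/2).round(1),"z med",np.median(top[:,2]),len(top))
A=np.c_[top[:,:2]-top[:,:2].mean(0),np.ones(len(top))];t=top[abs(top[:,2]-np.median(top[:,2]))<3];B=np.c_[t[:,:2],np.ones(len(t))];print("slope",np.linalg.lstsq(B,t[:,2],rcond=None)[0][:2].round(3))
cv2.imwrite("pics/s3.png",p[60:400,150:480,::-1])
E
```

```text
t 22.25 pos [543.9 128.7 166.3] rpy [-3.1412e+00  2.4000e-03 -2.8988e+00] q [ 0.11  0.42  1.75 -0.    0.97 -1.7 ] F [-1.4 -0.6 -0.4] M [ 0.08 -0.12 -0.04] op 70.3
lid top mid [543.9 125.8  44.7] z med 46.57642501381734 405
slope [0.002 0.017]
```

View pics/s3.png

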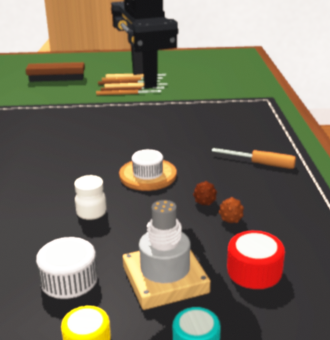

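The lid stands flat in the middle of the coaster, its top at z ≈ 46 and its centre within about 3 mm. The gripper is well clear and the walnuts, chisel and tub are where they were, so I hand in.

```bash
python3 -c "
from cell import *
print(job_done())"
```

```text
the job is handed in; nothing more can be done
None
```

The lid is off the jar and standing top side up on the coaster, let go, and the job is handed in at about 22 s of the 72 s allowed. No verdict was reported.

- **Unscrewing:** I turned it anticlockwise about 7.4 rad in two grasps, following a rise of about 18 mm a turn. It stayed in the gripper as it came free. I then lifted it clear, carried it over and set it down.
- **Forces:** The wrist force peaked at about 7.6 N, as read at the end of each move. That was a sideways drag early in the turning, which I corrected. The touch on the coaster read 6.5 N.
- **Final check:** The side camera put the lid's centre within about 3 mm of the coaster's, its top at z ≈ 46 and its slope under 0.02 rad. The gripper was well clear. By eye in the last picture, the walnuts, chisel and tub had not moved; I did not measure them.
- **What disagreed:** The fingertips were about 30 mm higher than the TCP reading implied, so my first close missed above the lid. I worked from the camera heights after that.

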